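# Turn the compartment cover plate gasket side up

## Robot

A 6-joint arm with a two-finger parallel gripper is mounted at the origin on the work surface. World frame = base frame: x ahead of the robot, y to its left, z up, the work surface at z = 0. Lengths are in m, angles in degrees, forces in N, time in s.
With the tool pointing down it reaches from about 0.375 to 0.9 m from the base axis. Payload 3.1 kg.
Tool frame: the origin (TCP) lies on the centre line of the jaws, within the pads' length; the fingertips stand 14 mm ahead of it and the grasp point (between the pads) lies 5 mm behind it (bot.tips_ahead is the distance from the TCP to the fingertips, in m); z points along the fingers, y is the line along which they close (so a half turn about z gives the same grasp; the last joint's range is limited). The gripper opens to 87 mm and grips with 3 to 60 N. Pads are 19 mm wide; open, the fingers measure 117 mm over their backs; the gripper's body (75 mm by 190 mm) begins 51 mm behind the grasp point.
Start: joints at [53.715, 30.224, 82.088, -0, 67.689, -10.227], TCP at [0.275, 0.561, 0.237] pointing down, gripper open.
Joint ranges: [-176.69, 176.69], [-43.24, 126.21], [12.49, 139.97], [-82, 262], [0, 151.66], [-163.58, 163.58]. Speed limits (degrees/s): [159.86, 159.86, 180, 180, 180, 180].

## Interface

Orientations are given as a 3x3 rotation matrix whose columns are the frame's x, y, z axes.
In Python, from rig import bot gives the robot as it stands.
- The arm moves only by the tool play_rows, never from a script. Its argument "moves" is a list that holds one entry, the list of rows, each a list of 6 numbers: the shift along the tool's x, y, z in mm, then the turn, a rotation vector about the tool's x, y, z in rad. A call has 1 to 5 rows; each row shifts and turns the commanded pose from where the row before left it, along the tool's axes as they then stand; what a row does not reach is not made up. A row lasts 1/10 s, in which the tool goes at most 50 mm and 8.59 degrees, less where a joint would pass 70% of its speed; a pose out of reach is approached as far as the arm can. A call with a gripper value outside its range is refused whole. "fingers" is the opening, from -1 (shut) to 1 (fully open), set as the call begins (left out, the last holds). The fingers move at their own pace and stop on an object; the grip force is fixed at half the most. Time passes only in rows, so rows that do not move let the fingers close. It gives the time, the measured TCP pose, the force, the opening and the grip force at its end, in the units of the state.
- bot.read_state(): the state, without advancing time (a new reading comes with each control period).
- bot.capture(name): name is "scene" or "top"; returns a dict with "image" (384x512x3 uint8, blue, green, red), "fx", "fy", "cx", "cy" (pixels), "distortion" ([k1, k2, p1, p2, k3] as OpenCV has them; the pictures are not rectified), "R" (3x3) and "t" (3): a world point X has camera coordinates R X + t. Camera axes: x right, y down, z forward; pixel columns grow to the right and rows downward; lengths in m; the calibration is good to about 2 mm. A picture is of the moment at which its call begins. There is no depth.
- bot.hand_in(): hands the job in; it is judged then, once.
Trained networks look in a picture, given as the dict that the camera call returned (one of the last four; its "shot" number tells which), for a name from the list of things; names that differ only in an ending like _2 or _b are one class to them, and where a whole thing is asked for, a point or a joint stands for the part that bears it (a point fixed in the world has none). Each returns a list of dicts, best first, with "confidence" (0 to 1); they miss things now and then, are a little off and sometimes report something else, mostly with a low value. They report only what shows in the picture. A call takes as long as a camera call. They do not tell look-alikes from the thing itself.
- bot.search_frame(picture, query): "centre" ([column, row] in pixels, amid what is visible of it).
- bot.silhouettes(picture, query): "pixels" (384x512 bool, what is visible of it) and "centre" ([column, row] in pixels, amid what is visible of it).
- bot.pinpoint(picture, query): "centre" ([column, row] in pixels: a listed point, or the origin of a listed thing).
The state is a dict: "time_s": time; "joint_positions": joint angles; "qvel": joint speeds; "tau": joint torques, N m; "position": TCP position; "tcp_rot": TCP orientation; "force": force on the tool from outside, world axes, zero at the start; "moment": the same for the moment, N m; "opening": opening from 0.0 (shut) to 1.0 (fully open); "grasp_force": force on a finger pad.
Only numpy, scipy, OpenCV 4.12 (cv2) and the standard library are available. Lean on these libraries where they do the work, as an engineer would, in place of code of your own. Each camera call takes 0.05 s, during which the arm holds its last target. There are 200 camera calls.

## Task

The rectangular metal cover plate on the low shelf lies with its rubber gasket underneath. Turn it over so that the gasket faces up for inspection, and leave it lying flat on the shelf. It is too wide to grasp across, so slide it part-way over the shelf's end to get under it; leave the round lid where it is.

Things in the scene. Friction and masses are not known exactly. Their poses are not given: they have to be found in the camera images.
- plate_mid (a point): Loose bare metal plate, 120 (x) x 95 (y) x 6 mm, about 0.18 kg, near one end of the shelf. The point is its centre, half-way through. z points out of the plain face, up at the start; the other face carries a flush dark rubber gasket, a rectangular frame. Four dark screws show at the corners of both faces. y runs roughly towards the shelf's ends; its edge starts 5 to 65 mm from the nearer end.
- shelf_top (a point): Low fixed shelf: blue board 180 (x) x 400 (y) x 18 mm, top 80 mm above the bench; the point is the centre of its top, z up. It stands on two upright panels 120 mm either side of the centre along y, so each end has 72 mm of open space beneath. Both ends (+y, -y) are free. Two bottles up to 0.2 m tall and a low tray stand on the bench beyond the side away from the robot.
- disc_mid (a point): Round lid of the same metal, 80 mm across, 6 mm thick, loose near the other end of the shelf. The point is its centre, half-way through; z up.
There are look-alikes about, which are no part of the job. What is shaped like the part that bears plate_mid but turquoise is not meant.

How it is judged (in metres and radians):
At the end, for the whole second after the job is handed in: The cover plate lies at rest on the shelf board, gasket side up, flat within 10 degrees, its centre over the board; the round lid is within 20 mm of where it was (angle between plate_mid's own z axis and vertical above 2.97 rad and z of plate_mid in the frame of shelf_top between -0.003 and 0.009 m and x of plate_mid in the frame of shelf_top between -0.085 and 0.085 m and y of plate_mid in the frame of shelf_top between -0.195 and 0.195 m and linear speed of plate below 0.02 m/s and distance of disc_mid from where it was at the start of the episode below 0.02 m); the robot touches nothing.
It fails at once if the round lid is moved by more than 20 mm (distance of disc_mid from where it was at the start of the episode above 0.02 m).
It also fails if it takes over 61 s, if anything falls off the work surface, if the arm or the gripper's body presses on something with over 40 N, if the wrist force passes 120 N, or if a joint passes its speed limit or range.

## Working session

There is one attempt and no reset: what is moved stays moved. The work goes in short steps, Python scripts to look and compute and a tool call to move; the robot and the scene stay as the last step left them, time stands still between calls to the robot, and variables do not carry over. Pictures are saved under pics/ and viewed, at most 10 in all, crops included, and the job is handed in when it is done.

Besides the shell and the picture viewer there is one more tool, called after "Request:" by a JSON object that holds its "op" and its "data". play_rows: Moves the arm, as the interface text tells. Its arguments: {"type":"object","properties":{"moves":{"type":"array","items":{"type":"array","items":{"type":"array","items":{"type":"number"}}}},"fingers":{"type":"number"}},"required":["moves"]}

```bash
mkdir -p pics; ls; cat > h.py <<'E'
import numpy as np, cv2
from rig import bot
def K(p): return np.array([[p["fx"],0,p["cx"]],[0,p["fy"],p["cy"]],[0,0,1.]])
def w(p,uv,z):
    n=cv2.undistortPoints(np.array([[uv]],float),K(p),np.array(p["distortion"],float))[0,0]
    R=np.array(p["R"]);t=np.array(p["t"]);d=R.T@np.array([n[0],n[1],1]);c=-R.T@t
    return c+d*(z-c[2])/d[2]
def px(p,X):
    return cv2.projectPoints(np.array([X],float),cv2.Rodrigues(np.array(p["R"]))[0],np.array(p["t"],float),K(p),np.array(p["distortion"],float))[0][0,0]
E
python3 - <<'E'
from h import *
s=bot.read_state();print(s["position"],np.round(s["tcp_rot"],3).tolist(),s["time_s"],s["force"])
ims=[]
for n in("scene","top"):
    p=bot.capture(n);ims.append(p["image"]);print(n,-np.array(p["R"]).T@np.array(p["t"]))
    for q,z in(("plate_mid",.083),("disc_mid",.083),("shelf_top",.08)):
        for r in bot.pinpoint(p,q):print(q,r["confidence"],np.round(r["centre"]),np.round(w(p,r["centre"],z),3))
cv2.imwrite("pics/a.png",cv2.resize(np.vstack(ims),(448*1,672))[:600] if 0 else cv2.resize(np.hstack(ims),(800,300)))
cv2.imwrite("pics/s.png",ims[0]);cv2.imwrite("pics/t.png",ims[1])
E
```

```text
pics
[0.27409979 0.56091697 0.23557338] [[-0.898, 0.439, -0.001], [0.439, 0.898, -0.002], [0.0, -0.002, -1.0]] 0.0 [-0.63772471  0.30013728 -0.24270839]
scene [ 1.01314583 -0.16577886  0.6405137 ]
plate_mid 0.83 [369. 264.] [0.826 0.15  0.083]
plate_mid 0.81 [339. 180.] [0.641 0.223 0.083]
plate_mid 0.67 [256. 169.] [0.529 0.089 0.083]
plate_mid 0.59 [252. 135.] [0.429 0.134 0.083]
disc_mid 0.84 [141. 216.] [ 0.531 -0.166  0.083]
shelf_top 0.89 [206. 198.] [ 0.549 -0.036  0.08 ]
top [0.53445142 0.05235635 0.9323206 ]
plate_mid 0.93 [169. 197.] [0.586 0.253 0.083]
plate_mid 0.93 [213. 308.] [0.373 0.17  0.083]
plate_mid 0.88 [251. 221.] [0.537 0.094 0.083]
plate_mid 0.88 [199. 100.] [0.775 0.193 0.083]
disc_mid 0.73 [385. 215.] [ 0.541 -0.16   0.083]
shelf_top 0.75 [322. 217.] [ 0.541 -0.042  0.08 ]
```

View pics/t.png

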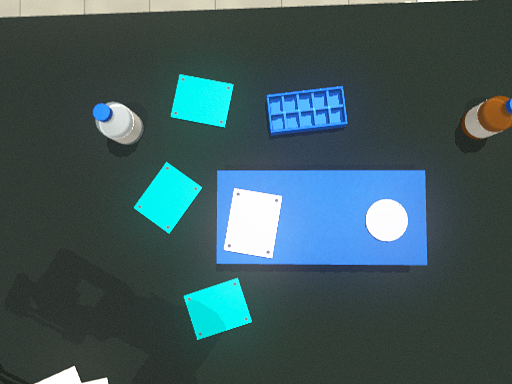

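View pics/s.png

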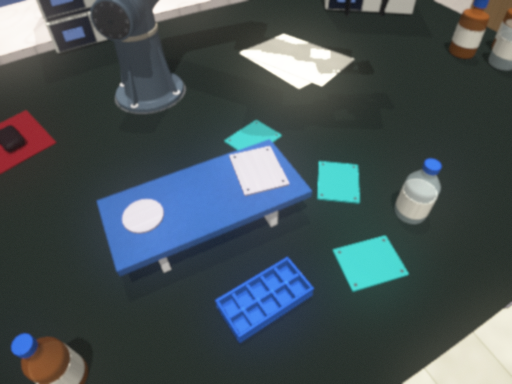

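The meant plate is the bare-metal one at top px (253,223), on the blue shelf near its left end. The three turquoise look-alikes at (168,198), (218,308) and (202,100) lie on the bench. The round lid is at (386,220). I'll confirm with an enlarged crop and measure the edges.

```bash
python3 - <<'E'
from h import *
p=bot.capture("top");im=p["image"]
hsv=cv2.cvtColor(im,cv2.COLOR_BGR2HSV)
def rect(m,z):
    c=max(cv2.findContours(m.astype(np.uint8),cv2.RETR_EXTERNAL,cv2.CHAIN_APPROX_NONE)[0],key=cv2.contourArea)
    P=np.array([w(p,q[0],z)[:2] for q in c],np.float32);r=cv2.minAreaRect(P);return r,cv2.boxPoints(r)
roi=np.zeros(im.shape[:2],bool);roi[165:270,210:430]=1
wh=(hsv[...,1]<70)&(hsv[...,2]>130)&roi; a=wh.copy();a[:,320:]=0;b=wh.copy();b[:,:320]=0
sh=((hsv[...,0]>100)&(hsv[...,0]<125)&(hsv[...,1]>120)&(hsv[...,2]>110)&roi)|wh
for n,m,z in(("plate",a,.086),("disc",b,.086),("shelf",sh,.08)):
    r,q=rect(m,z);print(n,np.round(r[0],3),np.round(r[1],3),round(r[2],1),np.round(q,3).tolist())
for d in bot.silhouettes(p,"plate_mid"):
    r,q=rect(d["pixels"],.086);print("sil",d["confidence"],np.round(d["centre"]),np.round(r[0],3),np.round(r[1],3),round(r[2],1))
cv2.imwrite("pics/c.png",cv2.resize(im[165:275,130:330],(800,440),interpolation=cv2.INTER_CUBIC))
E
```

```text
plate [0.533 0.092] [0.095 0.121] 79.2 [[0.4650000035762787, 0.0560000017285347], [0.5839999914169312, 0.03400000184774399], [0.6010000109672546, 0.12700000405311584], [0.4819999933242798, 0.14900000393390656]]
disc [ 0.533 -0.162] [0.079 0.079] 54.7 [[0.4779999852180481, -0.17100000381469727], [0.5419999957084656, -0.21699999272823334], [0.5879999995231628, -0.15299999713897705], [0.5239999890327454, -0.10700000077486038]]
shelf [ 0.541 -0.038] [0.401 0.181] 88.6 [[0.44600000977516174, -0.23600000143051147], [0.6269999742507935, -0.2409999966621399], [0.6370000243186951, 0.1599999964237213], [0.4560000002384186, 0.164000004529953]]
sil 0.89 [167. 198.] [0.585 0.255] [0.087 0.11 ] 53.2
sil 0.82 [199. 104.] [0.773 0.186] [0.109 0.086] 76.4
sil 0.58 [216. 307.] [0.372 0.161] [0.089 0.112] 16.7
sil 0.55 [252. 222.] [0.532 0.092] [0.098 0.123] 79.4
```

View pics/c.png

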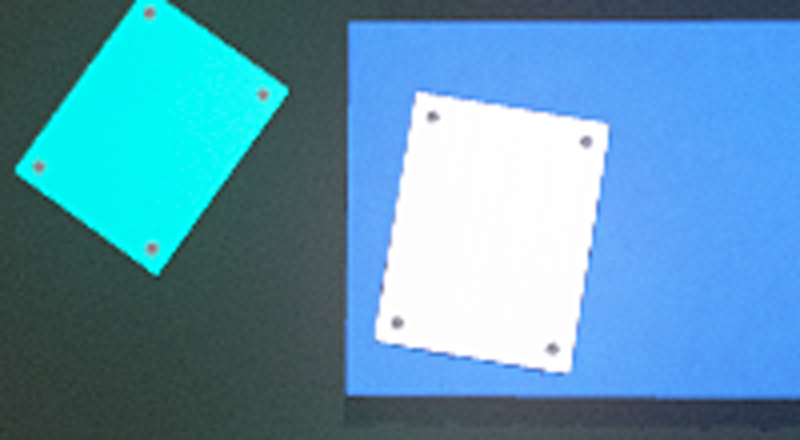

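The crop confirms it: the white metal plate with four screws on the board is the one meant, at x 0.533, y 0.092, yaw about -10°, 95x121 mm. The shelf's end is at y≈0.162. I'll go to a point behind its inner edge.

Request:
{"op": "play_rows", "data": {"moves": [[[-31.8,-25.7,0,0,0,0],[-31.8,-25.7,0,0,0,0],[-31.8,-25.7,0,0,0,0],[-31.8,-25.7,0,0,0,0],[-31.8,-25.7,0,0,0,0]]]}}

```text
time_s: 1.0
position: [0.3614, 0.3748, 0.2368]
tcp_rot: [[-0.899, 0.439, 0.001], [0.439, 0.899, 0.0], [-0.0, 0.001, -1.0]]
force: [1.2, -0.4, -0.9]
opening: 0.999
grasp_force: 0.0
```

Request:
{"op": "play_rows", "data": {"moves": [[[-31.8,-25.7,0,0,0,0],[-31.8,-25.7,0,0,0,0],[-31.8,-25.7,0,0,0,0],[-31.8,-25.7,0,0,0,0],[-31.8,-25.7,0,0,0,0]]]}}

```text
time_s: 1.5
position: [0.448, 0.1894, 0.2369]
tcp_rot: [[-0.898, 0.439, 0.001], [0.439, 0.898, 0.0], [-0.001, 0.001, -1.0]]
force: [0.7, 0.4, -0.1]
opening: 0.999
grasp_force: 0.0
```

Request:
{"op": "play_rows", "data": {"moves": [[[-31.8,-25.7,0,0,0,0],[-31.8,-25.7,0,0,0,0],[-31.8,-25.7,0,0,0,0],[-31.8,-25.7,0,0,0,0],[-31.8,-25.7,0,0,0,0]]]}}

```text
time_s: 2.0
position: [0.5343, 0.0039, 0.2368]
tcp_rot: [[-0.898, 0.44, 0.001], [0.44, 0.898, 0.0], [-0.001, 0.0, -1.0]]
force: [0.6, 0.0, 0.0]
opening: 0.999
grasp_force: 0.0
```

Request:
{"op": "play_rows", "data": {"moves": [[[0,0,0,0,0,0.1427],[0,0,0,0,0,0.1427],[0,0,0,0,0,0.1427],[0,0,0,0,0,0.1427],[0,0,0,0,0,0.1427]]]}}

```text
time_s: 2.5
position: [0.5338, 0.0055, 0.2367]
tcp_rot: [[-0.386, 0.922, 0.0], [0.922, 0.386, -0.0], [-0.0, 0.0, -1.0]]
force: [0.4, -0.1, -0.4]
opening: 0.999
grasp_force: 0.0
```

Request:
{"op": "play_rows", "data": {"moves": [[[0,0,20,0,0,0.1427],[0,0,30,0,0,0.1427],[0,0,30,0,0,0.1427],[0,0,0,0,0,0]]]}}

```text
time_s: 2.9
position: [0.5309, 0.0061, 0.1535]
tcp_rot: [[0.025, 1.0, -0.008], [1.0, -0.025, 0.002], [0.001, -0.008, -1.0]]
force: [-0.6, -0.4, 0.6]
opening: 1.0
grasp_force: 0.0
```

```bash
python3 - <<'E'
from h import *
s=bot.read_state();print(s)
E
```

```text
{'time_s': 2.9, 'joint_positions': array([-1.14100217e+01,  2.99927747e+01,  9.98447161e+01, -3.42804127e-03,
        5.06330944e+01, -9.94758772e+00]), 'qvel': array([ 0.21767825, -3.12763077, -2.87252965,  0.06906873,  2.92629091,
       -6.04674025]), 'tau': array([ -0.19873142, -38.16655755, -13.20974886,   0.07555591,
        -0.3559815 ,   0.53994371]), 'position': array([0.53091538, 0.00607625, 0.15346667]), 'tcp_rot': array([[ 0.02548892,  0.99964261, -0.00806   ],
       [ 0.99967416, -0.02547699,  0.00157946],
       [ 0.00137355, -0.00809763, -0.99996627]]), 'force': array([-0.55990049, -0.40156692,  0.61587094]), 'moment': array([-0.03810997,  0.06899012,  0.02679074]), 'grasp_force': 0.0, 'opening': 0.9998505442782959}
```

Request:
{"op": "play_rows", "data": {"moves": [[[0,0,25,0,0,0],[0,0,25,0,0,0],[0,0,6,0,0,0],[0,0,2,0,0,0],[0,0,0,0,0,0]]]}}

```text
time_s: 3.4
position: [0.5346, 0.0055, 0.0996]
tcp_rot: [[0.025, 1.0, 0.002], [1.0, -0.025, -0.0], [-0.0, 0.002, -1.0]]
force: [-0.1, -0.5, 1.0]
opening: 1.005
grasp_force: 0.0
```

Request:
{"op": "play_rows", "data": {"moves": [[[0,0,0,0,0,0]]]}}

```text
time_s: 3.5
position: [0.5347, 0.0054, 0.0999]
tcp_rot: [[0.025, 1.0, 0.003], [1.0, -0.025, -0.001], [-0.0, 0.003, -1.0]]
force: [-0.4, 0.5, -1.1]
opening: 1.001
grasp_force: 0.0
```

Request:
{"op": "play_rows", "data": {"moves": [[[0,0,2,0,0,0],[0,0,1.5,0,0,0],[8,0,0,0,0,0],[8,0,0,0,0,0],[6,0,0,0,0,0]]]}}

```text
time_s: 4.0
position: [0.5342, 0.0285, 0.0951]
tcp_rot: [[0.025, 1.0, 0.0], [1.0, -0.025, -0.0], [-0.0, 0.0, -1.0]]
force: [0.8, -0.3, 0.1]
opening: 1.0
grasp_force: 0.4
```

Request:
{"op": "play_rows", "data": {"moves": [[[6,0,0,0,0,0],[6,0,0,0,0,0],[6,0,0,0,0,0],[6,0,0,0,0,0],[6,0,0,0,0,0]]]}}

```text
time_s: 4.5
position: [0.5349, 0.058, 0.095]
tcp_rot: [[0.025, 1.0, -0.0], [1.0, -0.025, -0.0], [-0.0, -0.0, -1.0]]
force: [0.4, -1.1, 0.6]
opening: 0.998
grasp_force: 0.5
```

```bash
python3 - <<'E'
from h import *
a=bot.capture("top");cv2.imwrite("pics/d.png",cv2.resize(a["image"][140:300,130:350],(800,582)))
E
```

```text
(no output)
```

View pics/d.png

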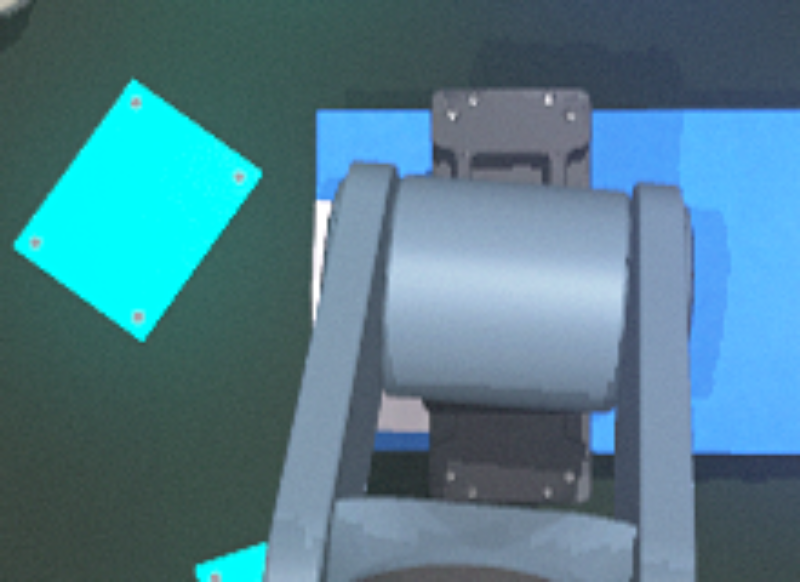

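The picture shows the plate's outer edge just at the shelf end (crop px 315,250). The gripper body's long side lies along the closing axis. I'll push 37 mm further and back off.

Request:
{"op": "play_rows", "data": {"moves": [[[7,0,0,0,0,0],[7,0,0,0,0,0],[7,0,0,0,0,0],[6,0,0,0,0,0],[5,0,0,0,0,0]]]}}

```text
time_s: 5.05
position: [0.5358, 0.0902, 0.095]
tcp_rot: [[0.025, 1.0, -0.0], [1.0, -0.025, -0.0], [-0.0, -0.0, -1.0]]
force: [0.6, -1.6, 0.1]
opening: 1.004
grasp_force: 0.6
```

Request:
{"op": "play_rows", "data": {"moves": [[[5,0,0,0,0,0],[0,0,0,0,0,0],[-10,0,-10,0,0,0],[0,0,-40,0,0,0],[0,0,-45,0,0,0]]]}}

```text
time_s: 5.55
position: [0.5345, 0.0836, 0.1902]
tcp_rot: [[0.027, 1.0, -0.004], [1.0, -0.027, 0.0], [0.0, -0.004, -1.0]]
force: [1.9, 0.2, -0.6]
opening: 1.0
grasp_force: 0.0
```

Request:
{"op": "play_rows", "data": {"moves": [[[0,0,-45,0,0,0],[45,0,-20,0,0,0],[45,0,0,0,0,0],[45,0,0,0,0,0],[45,0,0,0,0,0]]]}}

```text
time_s: 6.05
position: [0.5405, 0.2652, 0.2564]
tcp_rot: [[0.027, 1.0, 0.001], [1.0, -0.027, 0.0], [0.0, 0.001, -1.0]]
force: [0.2, 0.1, 0.4]
opening: 1.0
grasp_force: 0.0
```

Request:
{"op": "play_rows", "data": {"moves": [[[45,0,0,0,0,0],[45,0,0,0,0,0],[0,0,0,0,0,0]]]}}

```text
time_s: 6.35
position: [0.5424, 0.3591, 0.2557]
tcp_rot: [[0.021, 1.0, 0.002], [1.0, -0.021, 0.003], [0.003, 0.002, -1.0]]
force: [-0.8, -0.2, 0.1]
opening: 0.998
grasp_force: 0.0
```

```bash
cat >> h.py <<'E'
def plate(p,z=.086,roi=(165,275,170,320)):
    hsv=cv2.cvtColor(p["image"],cv2.COLOR_BGR2HSV);m=(hsv[...,1]<70)&(hsv[...,2]>110)
    k=np.zeros_like(m);k[roi[0]:roi[1],roi[2]:roi[3]]=1
    c=max(cv2.findContours((m&k).astype(np.uint8),cv2.RETR_EXTERNAL,cv2.CHAIN_APPROX_NONE)[0],key=cv2.contourArea)
    r=cv2.minAreaRect(np.array([w(p,q[0],z)[:2] for q in c],np.float32))
    print(np.round(r[0],3),np.round(r[1],3),round(r[2],1),np.round(cv2.boxPoints(r),3).tolist())
E
python3 - <<'E'
from h import *
s=bot.read_state();print(s["joint_positions"],s["position"],s["time_s"])
a=bot.capture("top");cv2.imwrite("pics/e.png",cv2.resize(a["image"][140:300,130:350],(800,582)));plate(a)
E
```

```text
[23.62293966 31.07253163 77.1200653   0.14250473 71.64154091 24.76937637] [0.54236622 0.35911584 0.25568071] 6.35
[0.527 0.154] [0.096 0.121] 88.7 [[0.4659999907016754, 0.1080000028014183], [0.5860000252723694, 0.10499999672174454], [0.5879999995231628, 0.20100000500679016], [0.46799999475479126, 0.20399999618530273]]
```

View pics/e.png

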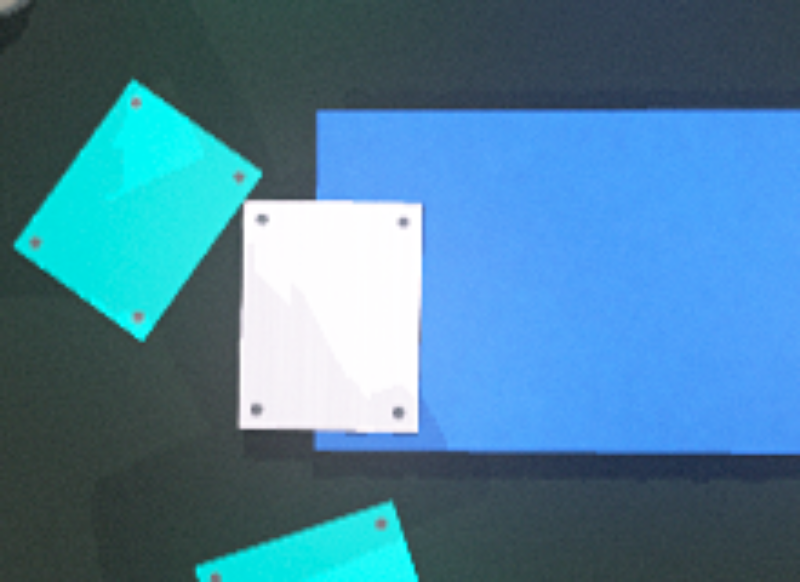

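```bash
cat >> h.py <<'E'
from scipy.spatial.transform import Rotation as Ro
def fk(q): return Ro.from_euler('ZYZYZ',[q[0],q[1]+q[2],q[3],q[4],q[5]],degrees=True)
E
python3 - <<'E'
from h import *
s=bot.read_state();C=fk(s["joint_positions"]).inv()*Ro.from_matrix(s["tcp_rot"]);print(C.as_matrix().round(2))
for d in(20,25,30,35):
  z=np.array([.02,-np.cos(np.radians(d)),-np.sin(np.radians(d))]);z/=np.linalg.norm(z)
  for sx in(1,-1):
    x=np.array([sx,.02*sx,0]);x-=x@z*z;x/=np.linalg.norm(x);T=Ro.from_matrix(np.c_[x,np.cross(z,x),z])
    for q1,q23 in((32,110),(32,130)):
      e=(Ro.from_euler('ZY',[q1,q23],degrees=True).inv()*T*C.inv()).as_euler('ZYZ',degrees=True)
      print(d,sx,q1,q23,e.round())
E
```

```text
Traceback (most recent call last):
  File "h.py", line 17, in fk
    def fk(q): return Ro.from_euler('ZYZYZ',[q[0],q[1]+q[2],q[3],q[4],q[5]],degrees=True)
                      ~~~~~~~~~~~~~^^^^^^^^^^^^^^^^^^^^^^^^^^^^^^^^^^^^^^^^^^^^^^^^^^^^^^
  File "scipy/spatial/transform/_rotation.pyx", line 1413, in scipy.spatial.transform._rotation.Rotation.from_euler
ValueError: Expected axis specification to be a non-empty string of upto 3 characters, got ZYZYZ
```

```bash
cat >> h.py <<'E'
def fk(q): return Ro.from_euler('ZY',[q[0],q[1]+q[2]],degrees=True)*Ro.from_euler('ZYZ',q[3:],degrees=True)
E
python3 - <<'E'
from h import *
s=bot.read_state();C=fk(s["joint_positions"]).inv()*Ro.from_matrix(s["tcp_rot"]);print(C.as_matrix().round(2))
for d in(20,30):
  z=np.array([.02,-np.cos(np.radians(d)),-np.sin(np.radians(d))]);z/=np.linalg.norm(z)
  for sx in(1,-1):
    x=np.array([sx,.02*sx,0]);x-=x@z*z;x/=np.linalg.norm(x);T=Ro.from_matrix(np.c_[x,np.cross(z,x),z])
    for q1,q23 in((32,110),(32,130)):
      e=(Ro.from_euler('ZY',[q1,q23],degrees=True).inv()*T*C.inv()).as_euler('ZYZ',degrees=True)
      print(d,sx,q1,q23,e.round())
E
```

```text
[[ 0. -1. -0.]
 [ 1.  0.  0.]
 [-0. -0.  1.]]
20 1 32 110 [-59. 110. 121.]
20 1 32 130 [-55.  99. 138.]
20 -1 32 110 [-59. 110. -59.]
20 -1 32 130 [-55.  99. -42.]
30 1 32 110 [-50. 104. 124.]
30 1 32 130 [-48.  91. 139.]
30 -1 32 110 [-50. 104. -56.]
30 -1 32 130 [-48.  91. -41.]
```

Request:
{"op": "play_rows", "data": {"fingers": -0.17, "moves": [[[-30,0,0,0,-0.1418,0],[-30,0,0,0,-0.1418,0],[0,0,0,0,-0.1418,0],[0,0,0,0,-0.1418,0],[0,0,0,0,-0.1418,0]]]}}

```text
time_s: 6.9
position: [0.5419, 0.2927, 0.2612]
tcp_rot: [[0.023, 1.0, -0.017], [0.755, -0.029, -0.655], [-0.655, 0.002, -0.756]]
force: [-0.1, -0.1, -0.6]
opening: 0.63
grasp_force: 0.0
```

Request:
{"op": "play_rows", "data": {"moves": [[[0,0,0,0,-0.1418,0],[0,0,0,0,-0.1418,0],[0,0,0,0,-0.1418,0],[0,0,0,0,0,-0.1428],[0,0,0,0,0,-0.1428]]]}}

```text
time_s: 7.4
position: [0.5411, 0.2931, 0.2578]
tcp_rot: [[-0.28, 0.96, -0.027], [0.41, 0.094, -0.907], [-0.868, -0.265, -0.42]]
force: [1.0, -0.6, -0.3]
opening: 0.418
grasp_force: 0.0
```

```bash
python3 - <<'E'
from h import *
s=bot.read_state();print(s["joint_positions"].round(1),s["position"],s["tcp_rot"].round(3))
E
```

```text
[ 37.3  51.5  61.9 -49.1 110.9  23.2] [0.54114281 0.29310753 0.25780505] [[-0.28   0.96  -0.027]
 [ 0.41   0.094 -0.907]
 [-0.868 -0.265 -0.42 ]]
```

Request:
{"op": "play_rows", "data": {"moves": [[[0,0,0,0,0,-0.1428],[0,0,0,0,0,-0.1428],[0,0,0,0,0,-0.1428],[0,0,0,0,0,-0.1428],[0,0,0,0,0,-0.1428]]]}}

```text
time_s: 7.9
position: [0.5416, 0.2926, 0.2599]
tcp_rot: [[-0.838, 0.545, -0.026], [0.25, 0.341, -0.906], [-0.485, -0.766, -0.422]]
force: [0.2, -0.1, -1.4]
opening: 0.417
grasp_force: 0.0
```

Request:
{"op": "play_rows", "data": {"moves": [[[0,0,0,0,0,-0.1428],[0,0,0,0,0,-0.1428],[0,0,0,0,0,-0.1428],[0,0,0,0,0,-0.1428],[0,0,0,0,0,0]]]}}

```text
time_s: 8.4
position: [0.5416, 0.2928, 0.2599]
tcp_rot: [[-1.0, 0.012, -0.026], [0.029, 0.422, -0.906], [0.0, -0.906, -0.422]]
force: [-0.1, 0.2, 0.5]
opening: 0.411
grasp_force: 0.0
```

```bash
cat >> h.py <<'E'
def to(P):
    s=bot.read_state();R=np.array(s["tcp_rot"]);print("now",s["position"].round(4),"tool mm",(R.T@(np.array(P)-s["position"])*1000).round(1))
E
python3 - <<'E'
from h import *
s=bot.read_state();print(s["joint_positions"].round(1),s["tcp_rot"].round(3))
to([.527,.240,.116]);to([.527,.183,.089])
E
```

```text
[ 37.2  51.3  61.8 -49.1 110.9 -50.1] [[-1.     0.012 -0.026]
 [ 0.029  0.422 -0.906]
 [ 0.    -0.906 -0.422]]
now [0.5416 0.2928 0.2599] tool mm [ 13. 108. 109.]
now [0.5416 0.2928 0.2599] tool mm [ 11.4 108.4 172.1]
```

Request:
{"op": "play_rows", "data": {"moves": [[[3,27,27,0,0,0],[3,27,27,0,0,0],[3,27,27,0,0,0],[3,27,27,0,0,0],[0,0,0,0,0,0]]]}}

```text
time_s: 8.9
position: [0.5253, 0.2391, 0.1118]
tcp_rot: [[-1.0, 0.006, -0.031], [0.03, 0.418, -0.908], [0.008, -0.908, -0.418]]
force: [-0.5, -0.1, -0.8]
opening: 0.415
grasp_force: 0.0
```

```bash
python3 - <<'E'
from h import *
to([.527,.183,.089])
a=bot.capture("scene");cv2.imwrite("pics/f.png",cv2.resize(a["image"][80:240,200:420],(800,582)))
E
```

```text
now [0.5253 0.2391 0.1118] tool mm [-3.6 -2.7 60.5]
```

View pics/f.png

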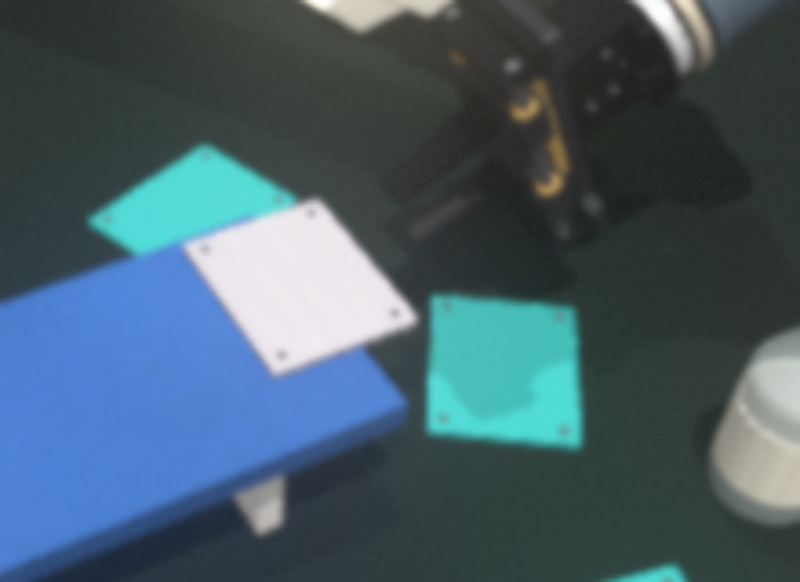

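The picture shows the tilted jaws (crop px 450,180) level with the overhanging plate edge (370,260), with a clear approach. I'll advance.

Request:
{"op": "play_rows", "data": {"moves": [[[-2,0,12,0,0,0],[0,-1,12,0,0,0],[0,-1,12,0,0,0],[0,0,8,0,0,0],[0,0,0,0,0,0]]]}}

```text
time_s: 9.45
position: [0.5285, 0.2008, 0.0991]
tcp_rot: [[-1.0, 0.011, -0.025], [0.027, 0.422, -0.906], [0.001, -0.907, -0.422]]
force: [-0.2, 0.6, -0.7]
opening: 0.412
grasp_force: 0.0
```

Request:
{"op": "play_rows", "data": {"moves": [[[0,0,6,0,0,0],[0,0,6,0,0,0],[0,0,4,0,0,0],[0,0,0,0,0,0]]]}}

```text
time_s: 9.85
position: [0.5281, 0.1871, 0.0919]
tcp_rot: [[-1.0, 0.01, -0.024], [0.026, 0.422, -0.906], [0.001, -0.907, -0.422]]
force: [-0.2, -0.9, 0.0]
opening: 0.415
grasp_force: 0.0
```

```bash
python3 - <<'E'
from h import *
to([.527,.183,.089]);to([.527,.177,.116])
a=bot.capture("scene");cv2.imwrite("pics/g.png",cv2.resize(a["image"][80:240,200:420],(800,582)))
E
```

```text
now [0.5281 0.1871 0.0919] tool mm [1.  0.9 5. ]
now [0.5281 0.1871 0.0919] tool mm [  0.8 -26.1  -1. ]
```

View pics/g.png

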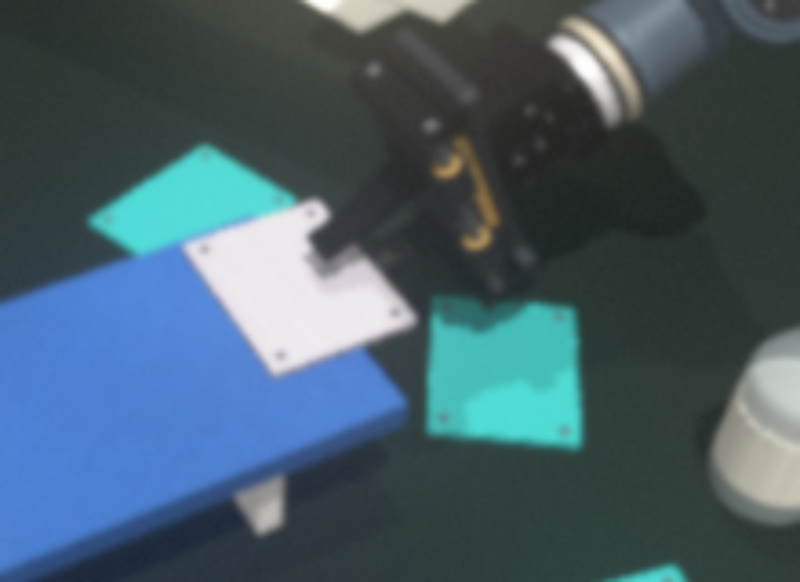

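The upper finger is over the plate (crop px 330,250) and the lower one is hidden beneath it, with no contact force. I'll go in 4 mm more, lift along tool -y, then close.

Request:
{"op": "play_rows", "data": {"moves": [[[0,0,4,0,0,0],[0,-5,0,0,0,0],[0,-6,0,0,0,0],[0,-6,0,0,0,0],[0,-6,0,0,0,0]]]}}

```text
time_s: 10.4
position: [0.5281, 0.1742, 0.1121]
tcp_rot: [[-1.0, 0.011, -0.023], [0.026, 0.423, -0.906], [-0.0, -0.906, -0.423]]
force: [-0.0, 1.2, -0.9]
opening: 0.411
grasp_force: 0.4
```

Request:
{"op": "play_rows", "data": {"moves": [[[0,-3,-2,0,0,0],[0,0,0,0,0,0]]]}}

```text
time_s: 10.6
position: [0.5282, 0.1749, 0.1158]
tcp_rot: [[-1.0, 0.012, -0.023], [0.026, 0.423, -0.906], [-0.001, -0.906, -0.423]]
force: [0.2, -0.3, -0.5]
opening: 0.413
grasp_force: 0.4
```

Request:
{"op": "play_rows", "data": {"fingers": -1, "moves": [[[0,0,0,0,0,0],[0,0,0,0,0,0],[0,0,0,0,0,0],[0,0,0,0,0,0],[0,0,0,0,0,0]]]}}

```text
time_s: 11.1
position: [0.5279, 0.1746, 0.1156]
tcp_rot: [[-1.0, 0.011, -0.023], [0.026, 0.42, -0.907], [0.0, -0.907, -0.42]]
force: [0.0, -1.5, 5.4]
opening: 0.069
grasp_force: 29.6
```

```bash
python3 - <<'E'
from h import *
print(bot.read_state()["joint_positions"].round(1))
a=bot.capture("scene");cv2.imwrite("pics/i.png",cv2.resize(a["image"][80:240,200:420],(800,582)))
E
```

```text
[ 30.2  56.6  79.1 -50.6  91.8 -36.5]
```

View pics/i.png

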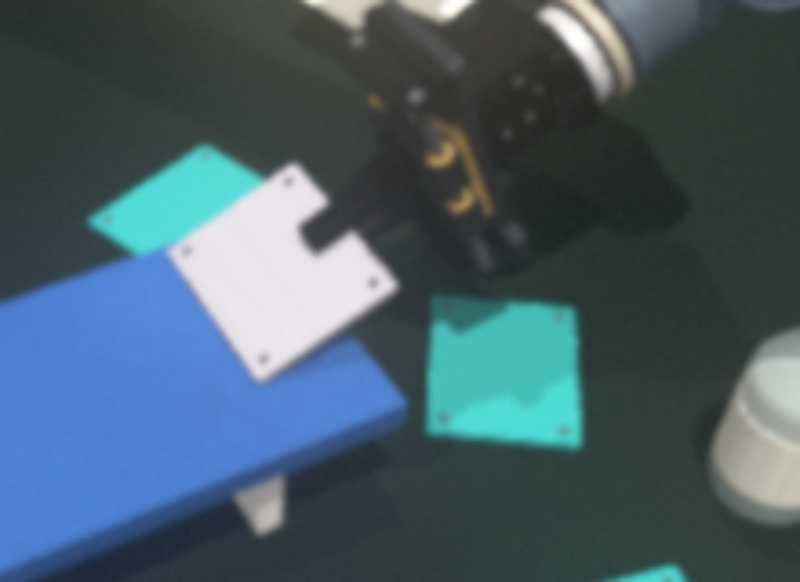

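Gripped flush (opening 6.0 mm, 30 N). I'll lift and roll half a turn about the tool axis.

Request:
{"op": "play_rows", "data": {"moves": [[[0,-12,-12,0,0,0],[0,-19,-20,0,0,0],[0,-19,-21,0,0,0],[0,-19,-21,0,0,0],[0,-19,-21,0,0,0]]]}}

```text
time_s: 11.65
position: [0.5291, 0.2247, 0.2362]
tcp_rot: [[-1.0, 0.011, -0.023], [0.025, 0.425, -0.905], [0.0, -0.905, -0.425]]
force: [-0.3, 0.7, -2.0]
opening: 0.062
grasp_force: 30.0
```

Request:
{"op": "play_rows", "data": {"moves": [[[0,0,0,0,0,0.06],[0,0,0,0,0,0.14],[0,0,0,0,0,0.14],[0,0,0,0,0,0.14],[0,0,0,0,0,0.14]]]}}

```text
time_s: 12.15
position: [0.5291, 0.2244, 0.2352]
tcp_rot: [[-0.804, 0.594, -0.023], [0.269, 0.33, -0.905], [-0.53, -0.734, -0.425]]
force: [-0.5, 0.7, -2.1]
opening: 0.065
grasp_force: 30.0
```

Request:
{"op": "play_rows", "data": {"moves": [[[0,0,0,0,0,0.14],[0,0,0,0,0,0.14],[0,0,0,0,0,0.14],[0,0,0,0,0,0.14],[0,0,0,0,0,0.14]]]}}

```text
time_s: 12.65
position: [0.5291, 0.2244, 0.2351]
tcp_rot: [[-0.232, 0.972, -0.023], [0.418, 0.079, -0.905], [-0.878, -0.22, -0.425]]
force: [0.6, 0.4, -1.8]
opening: 0.061
grasp_force: 29.9
```

Request:
{"op": "play_rows", "data": {"moves": [[[0,0,0,0,0,0.14],[0,0,0,0,0,0.14],[0,0,0,0,0,0.14],[0,0,0,0,0,0.14],[0,0,0,0,0,0.14]]]}}

```text
time_s: 13.15
position: [0.5292, 0.2244, 0.2352]
tcp_rot: [[0.449, 0.893, -0.023], [0.371, -0.209, -0.905], [-0.813, 0.398, -0.425]]
force: [-0.4, -0.3, -1.9]
opening: 0.067
grasp_force: 29.9
```

Request:
{"op": "play_rows", "data": {"moves": [[[0,0,0,0,0,0.14],[0,0,0,0,0,0.14],[0,0,0,0,0,0.14],[0,0,0,0,0,0.14],[0,0,0,0,0,0.14]]]}}

```text
time_s: 13.65
position: [0.5292, 0.2244, 0.2351]
tcp_rot: [[0.919, 0.394, -0.023], [0.149, -0.399, -0.905], [-0.366, 0.828, -0.425]]
force: [-0.4, -0.3, -1.3]
opening: 0.065
grasp_force: 29.9
```

Request:
{"op": "play_rows", "data": {"moves": [[[0,0,0,0,0,0.14],[0,0,0,0,0,0.14],[0,0,0,0,0,0.0],[0,0,0,0,0,0]]]}}

```text
time_s: 14.05
position: [0.5292, 0.2241, 0.2351]
tcp_rot: [[0.991, 0.133, -0.023], [0.036, -0.423, -0.905], [-0.13, 0.896, -0.424]]
force: [0.1, -0.3, -1.3]
opening: 0.068
grasp_force: 29.9
```

```bash
python3 - <<'E'
from h import *
s=bot.read_state();print(s["joint_positions"].round(1),s["tcp_rot"].round(3))
to([.527,.1746,.1156])
a=bot.capture("scene");cv2.imwrite("pics/j.png",cv2.resize(a["image"][50:210,200:420],(800,582)))
E
```

```text
[ 33.5  48.8  72.8 -49.5 102.7 126.1] [[ 0.991  0.133 -0.023]
 [ 0.036 -0.423 -0.905]
 [-0.13   0.896 -0.424]]
now [0.5292 0.2241 0.2351] tool mm [ 11.6 -86.5  95.5]
```

View pics/j.png

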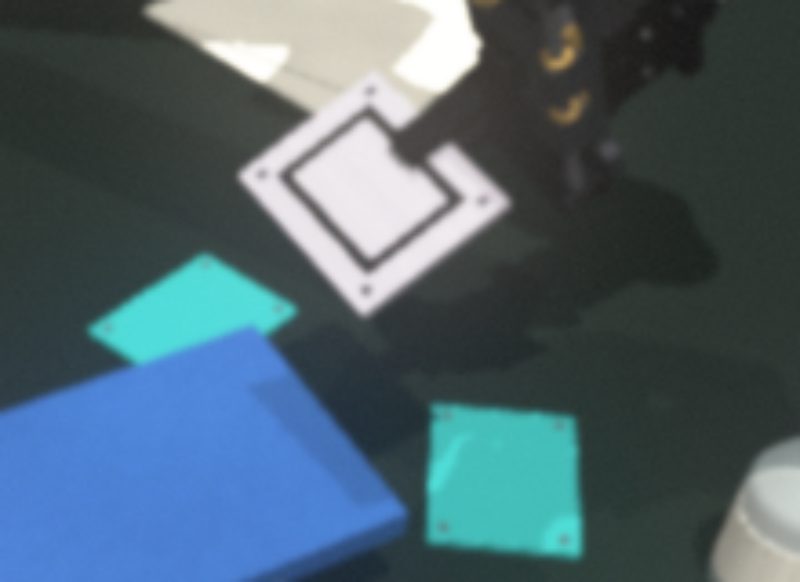

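The gasket is now up (frame visible at crop px 370,190). I'll finish the last 7.5° of roll and lower to the shelf.

Request:
{"op": "play_rows", "data": {"moves": [[[0,0,0,0,0,0.131],[0,0,0,0,0,0],[0,-18,20,0,0,0],[0,-18,20,0,0,0],[0,-18,20,0,0,0]]]}}

```text
time_s: 14.6
position: [0.528, 0.1922, 0.16]
tcp_rot: [[1.0, 0.003, -0.022], [-0.019, -0.424, -0.905], [-0.013, 0.906, -0.424]]
force: [-0.1, 0.1, -1.6]
opening: 0.065
grasp_force: 29.9
```

Request:
{"op": "play_rows", "data": {"moves": [[[0,-12,15,0,0,0],[0,-8,9,0,0,0],[0,-4,5,0,0,0],[0,0,0,0,0,0]]]}}

```text
time_s: 15.0
position: [0.5273, 0.1759, 0.1262]
tcp_rot: [[1.0, 0.001, -0.024], [-0.021, -0.422, -0.906], [-0.011, 0.906, -0.422]]
force: [0.4, 0.4, -1.7]
opening: 0.064
grasp_force: 29.9
```

```bash
python3 - <<'E'
from h import *
s=bot.read_state();print(s["joint_positions"].round(1),s["tcp_rot"].round(3),s["force"])
to([.527,.1746,.1156])
E
```

```text
[ 30.2  55.6  79.1 -50.5  92.4 142.1] [[ 1.     0.001 -0.024]
 [-0.021 -0.422 -0.906]
 [-0.011  0.906 -0.422]] [ 0.44247651  0.35732429 -1.68189443]
now [0.5273 0.1759 0.1262] tool mm [-0.1 -9.1  5.6]
```

Request:
{"op": "play_rows", "data": {"moves": [[[0,-2.7,1.3,0,0,0],[0,-2.7,1.3,0,0,0],[0,-1.8,0.8,0,0,0],[0,-0.9,0.4,0,0,0],[0,0,0,0,0,0]]]}}

```text
time_s: 15.5
position: [0.5274, 0.1764, 0.1185]
tcp_rot: [[1.0, -0.001, -0.022], [-0.021, -0.422, -0.906], [-0.008, 0.907, -0.422]]
force: [-0.5, 0.8, 1.7]
opening: 0.064
grasp_force: 30.0
```

Request:
{"op": "play_rows", "data": {"moves": [[[0,-0.9,0.4,0,0,0],[0,0,0,0,0,0]]]}}

```text
time_s: 15.7
position: [0.5274, 0.1764, 0.1181]
tcp_rot: [[1.0, -0.002, -0.022], [-0.021, -0.421, -0.907], [-0.008, 0.907, -0.421]]
force: [-1.0, 4.3, 5.2]
opening: 0.063
grasp_force: 30.1
```

Inner edge touches the shelf. I'll open, lower, then withdraw.

Request:
{"op": "play_rows", "data": {"fingers": -0.17, "moves": [[[0,0,0,0,0,0],[0,0,0,0,0,0],[0,0,0,0,0,0],[0,0,0,0,0,0],[0,-4,0,0,0,0]]]}}

```text
time_s: 16.2
position: [0.5272, 0.1775, 0.1129]
tcp_rot: [[1.0, -0.0, -0.024], [-0.022, -0.423, -0.906], [-0.01, 0.906, -0.423]]
force: [-0.4, -0.9, -1.2]
opening: 0.389
grasp_force: 0.4
```

Request:
{"op": "play_rows", "data": {"moves": [[[0,-5,0,0,0,0],[0,-5,0,0,0,0],[0,-5,0,0,0,0],[0,-5,0,0,0,0],[0,-4,-4,0,0,0]]]}}

```text
time_s: 16.7
position: [0.527, 0.1915, 0.0924]
tcp_rot: [[1.0, 0.001, -0.024], [-0.022, -0.422, -0.906], [-0.011, 0.907, -0.422]]
force: [-0.5, 0.7, -0.6]
opening: 0.414
grasp_force: 0.0
```

Request:
{"op": "play_rows", "data": {"moves": [[[0,-2,-6,0,0,0],[0,0,-12,0,0,0],[0,0,-16,0,0,0],[0,0,-20,0,0,0],[0,0,-20,0,0,0]]]}}

```text
time_s: 17.2
position: [0.5291, 0.2613, 0.1237]
tcp_rot: [[1.0, -0.001, -0.022], [-0.021, -0.424, -0.906], [-0.008, 0.906, -0.423]]
force: [-0.1, 0.1, -0.7]
opening: 0.413
grasp_force: 0.0
```

```bash
python3 - <<'E'
from h import *
a=bot.capture("scene");b=bot.capture("top")
cv2.imwrite("pics/k.png",np.hstack([cv2.resize(x,(400,400)) for x in(a["image"][80:240,180:340],b["image"][150:300,160:310])]))
plate(b);to([.527,.240,.100])
E
```

```text
[0.529 0.148] [0.095 0.121] 88.9 [[0.46799999475479126, 0.10199999809265137], [0.5879999995231628, 0.0989999994635582], [0.5899999737739563, 0.1940000057220459], [0.4690000116825104, 0.19599999487400055]]
now [0.5299 0.263  0.1243] tool mm [ -2.4 -12.1  31.2]
```

View pics/k.png

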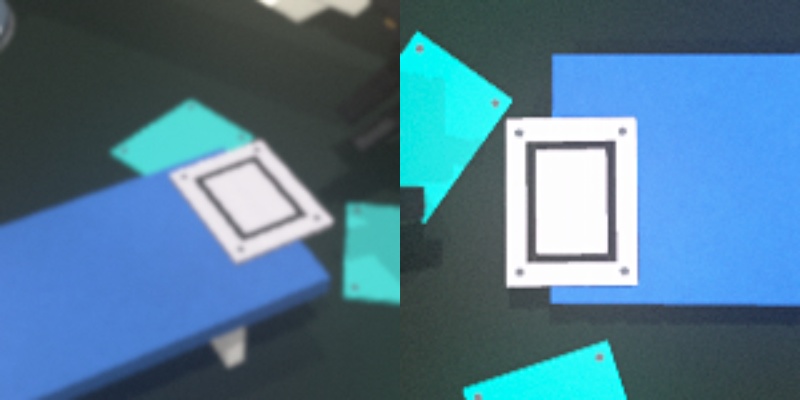

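The plate lies flat with the gasket frame up (crop px 570,200). Its centre is at y_rel≈0.186, inside the limit of 0.195, and it is stable. The gripper is clear, so I'm handing in.

```bash
python3 -c "
from rig import bot
print(bot.hand_in())"
```

```text
the job is handed in; nothing more can be done
None
```

I turned the cover plate over and handed the job in after about 17 s of robot time; it lies flat on the shelf, gasket up, with its centre about 9 mm inside the end limit, and the arm never went near the round lid (the hand-in returned no verdict).

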